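# Swap the brush washer's lid for the one that fits

## Task

The lid lying on the steel brush washer is too wide for it. Take it off and lay it flat, knob up, on the black rubber mat, then pick the one of the three spare lids on the plywood board that fits the washer and close the washer with it, level and fully down. Put the lids down without dropping them, do not push the washer about, and leave the other two spare lids, the putty tin and the tape roll where they are.

Things in the scene. Friction and masses are not known exactly. Their poses are not given: they have to be found in the camera images.
- brush_washer: Open round stainless-steel brush washer (pot), 96 mm outside, 88 mm inside diameter, wall 4 mm, 90 mm high, 0.7 kg, standing loose on the table. A fitting lid's plug goes 10 mm down inside and its disc rests on the rim, so its origin is then 80 mm above the washer's. Origin: centre of the underside, z up; mouth at z = 90 mm.
- lid_124: Brushed-steel loose lid with a black knob, 124 mm across: a flat disc (z 10 to 14 mm) over a round plug 108 mm across (z 0 to 10 mm) that faces down; knob on the axis, 26 mm wide, from z 18 to 48 mm. Origin: centre of the plug's underside, z up. At the start it lies on the rim of the washer, plug on the rim (its origin 90 mm above the washer's).
- lid_86: Brushed-steel loose lid with a black knob, 86 mm across: a flat disc (z 10 to 14 mm) over a round plug 70 mm across (z 0 to 10 mm) that faces down; knob on the axis, 26 mm wide, from z 18 to 48 mm. Origin: centre of the plug's underside, z up. Spare lid lying on the plywood board among the other two, in any order.
- lid_100: Brushed-steel loose lid with a black knob, 100 mm across: a flat disc (z 10 to 14 mm) over a round plug 83 mm across (z 0 to 10 mm) that faces down; knob on the axis, 26 mm wide, from z 18 to 48 mm. Origin: centre of the plug's underside, z up. Spare lid lying on the plywood board among the other two, in any order.
- lid_112: Brushed-steel loose lid with a black knob, 112 mm across: a flat disc (z 10 to 14 mm) over a round plug 96 mm across (z 0 to 10 mm) that faces down; knob on the axis, 26 mm wide, from z 18 to 48 mm. Origin: centre of the plug's underside, z up. Spare lid lying on the plywood board among the other two, in any order.
- rubber_mat: Black square rubber mat, 160 x 160 x 4 mm, fixed to the table. Origin: centre of its underside, x and y along its sides; top at z = 4 mm.
- lid_board: Square plywood board, 320 x 320 mm, lying fixed on the table, its top 12 mm above the table; the three spare lids lie on it. Origin: centre of the underside.
- putty_tin: Flat grey round tin with a yellow top, 54 mm across, 26 mm high; a bystander. Origin: centre of the underside.
- masking_tape: Roll of cream masking tape lying flat, 58 mm across, 19 mm high; a bystander. Origin: centre of the underside.

How it is judged (in metres and radians):
On the way, in this order (a step that is already met when the one before it is completed fails the run):
1. the too-wide lid lies flat, knob up, on the rubber mat, let go (x of lid_124 in the frame of rubber_mat between -0.06 and 0.06 m and y of lid_124 in the frame of rubber_mat between -0.06 and 0.06 m and z of lid_124 in the frame of rubber_mat between 0.001 and 0.008 m and angle between lid_124's own z axis and vertical below 0.06 rad and contact force between lid_124 and the fingers below 0.1 N and linear speed of lid_124 below 0.02 m/s and angular speed of lid_124 below 0.2 rad/s), for 0.2 s.
2. the fitting lid closes the washer, level and fully down, let go (horizontal distance between lid_100 and brush_washer below 0.008 m and z of lid_100 in the frame of brush_washer between 0.0765 and 0.083 m and angle between each of lid_100, brush_washer's own z axis and vertical below 0.04 rad and contact force between lid_100 and the fingers below 0.1 N and linear speed of each of lid_100, brush_washer below 0.02 m/s and angular speed of each of lid_100, brush_washer below 0.2 rad/s), for 0.2 s.
At the end, for the whole second after the job is handed in: The 124 mm lid lies flat, knob up, on the mat, centre within 60 mm of the mat's along each side; the 100 mm lid sits in the washer, centred within 8 mm, level within 0.04 rad, origin 76.5 to 83 mm above the washer's; the 86 and 112 mm lids within 30 mm of their starts; all at rest, let go (all of step 1 and all of step 2 and distance of each of lid_86, lid_112 from where it was at the start of the episode below 0.03 m); the robot touches nothing.
It fails at once if the washer is pushed more than 40 mm or tipped by more than 0.3 rad (distance of brush_washer from where it was at the start of the episode above 0.04 m or angle between brush_washer's own z axis and vertical above 0.3 rad).
It fails at once if a wrong spare lid is moved more than 30 mm (distance of any of lid_86, lid_112 from where it was at the start of the episode above 0.03 m).
It fails at once if the putty tin or the tape roll is moved more than 30 mm (distance of any of putty_tin, masking_tape from where it was at the start of the episode above 0.03 m).
It fails at once if a lid is dropped (falls free from more than about 20 mm) ((contact force between lid_124 and anything else below 0.01 N and linear speed of lid_124 above 0.65 m/s) or (contact force between lid_100 and anything else below 0.01 N and linear speed of lid_100 above 0.65 m/s)).
It also fails if it takes over 51 s, if anything falls off the work surface, if the arm or the gripper's body presses on something with over 40 N, if the wrist force passes 120 N, or if a joint passes its speed limit or range.

## Robot

A 6-joint arm with a two-finger parallel gripper is mounted at the origin on a cart in front of the work surface, level with it; the furniture and walls round the work are solid. World frame = base frame: x ahead of the robot, y to its left, z up, the work surface at z = 0. Lengths are in m, angles in degrees, forces in N, time in s.
With the tool pointing down it reaches from about 0.375 to 0.9 m from the base axis. Payload 3.1 kg.
Tool frame: the origin (TCP) lies at the very end of the fingers, on their centre line; the grasp point (between the pads) lies 19 mm behind it; z points along the fingers, y is the line along which they close (so a half turn about z gives the same grasp; the last joint's range is limited). The gripper opens to 87 mm and grips with 3 to 60 N. Pads are 19 mm wide; open, the fingers measure 117 mm over their backs; the gripper's body (75 mm by 190 mm) begins 51 mm behind the grasp point.
Start: joints at [57.382, 30.224, 82.088, -0, 67.689, -10.227], TCP at [0.238, 0.578, 0.223] pointing down, gripper open.
Joint ranges: [-176.69, 176.69], [-43.24, 126.21], [12.49, 139.97], [-82, 262], [0, 151.66], [-163.58, 163.58]. Speed limits (degrees/s): [159.86, 159.86, 180, 180, 180, 180].

## Interface

Orientations are given as a 3x3 rotation matrix whose columns are the frame's x, y, z axes.
In Python, from rig import readout, viewer, ticket gives the robot as it stands.
- The arm moves only by the tool send_rows, never from a script. Its argument "moves" is a list of rows, each a list of 6 numbers: the shift along the tool's x, y, z in units of 250 mm (1.0 is 250 mm), then the turn, a rotation vector about the tool's x, y, z in units of 90 degrees (1.0 is 90 degrees). A call has 1 to 12 rows; each row is the pose to reach, as a shift and turn from the pose commanded when the call began, along the tool's axes at that moment; what a row does not reach only later rows make up. A row lasts 1/10 s, in which the tool goes at most 50 mm and 8.59 degrees, less where a joint would pass 70% of its speed; a pose out of reach is approached as far as the arm can. A call with a number of a shift or a turn outside -1 to 1 is refused whole. A call with a gripper value outside its range is refused whole. "grip" is the opening, from 0 (shut) to 1 (fully open), set as the call begins (left out, the last holds). The fingers move at their own pace and stop on an object; the grip force is fixed at half the most. Time passes only in rows, so rows that repeat a pose let the fingers close. It gives the time, the measured TCP pose, the force, the opening and the grip force at its end, in the units of the state.
- readout.read_state(): the state, without advancing time (a new reading comes with each control period).
- viewer.capture(name): name is "scene" or "top"; returns (picture, depth): 480x640x3 uint8, red, green, blue; 480x640 float32, m along the optical axis (not along the pixel's ray), 0 where there is no reading.
- viewer.camera_info(name): a dict with "fx", "fy", "cx", "cy" (pixels), "R" (3x3) and "t" (3): a world point X has camera coordinates R X + t. Camera axes: x right, y down, z forward; pixel columns grow to the right and rows downward; lengths in m; the calibration is good to about 2 mm. A picture is of the moment at which its call begins. camera_info takes no time and is no camera call.
- ticket.hand_in(): hands the job in; it is judged then, once.
The state is a dict: "time_s": time; "joint_positions": joint angles; "qvel": joint speeds; "tau": joint torques, N m; "position": TCP position; "tcp_rot": TCP orientation; "force": force on the tool from outside, world axes, zero at the start; "moment": the same for the moment, N m; "opening": opening from 0.0 (shut) to 1.0 (fully open); "grasp_force": force on a finger pad.
Only numpy, scipy, OpenCV 4.12 (cv2) and the standard library are available. Lean on these libraries where they do the work, as an engineer would, in place of code of your own. Each camera call takes 0.05 s, during which the arm holds its last target. There are 200 camera calls.

## Working session

There is one attempt and no reset: what is moved stays moved. The work goes in short steps, Python scripts to look and compute and a tool call to move; the robot and the scene stay as the last step left them, time stands still between calls to the robot, and variables do not carry over. Pictures are saved under pics/ and viewed, at most 10 in all, crops included, and the job is handed in when it is done.

Besides the shell and the picture viewer there is one more tool, called after "Request:" as name(argument=value, ...) on one line, values as JSON. send_rows: Moves the arm, as the interface text tells. Shifts and turns lie within -1 to 1; 1 stands for 250 mm of shift or 90 degrees of turn. Its arguments: {"type":"object","properties":{"moves":{"type":"array"},"grip":{"type":"number"}},"required":["moves"]}

```bash
ls; mkdir -p pics
python3 - <<'E'
from rig import readout, viewer
import cv2, numpy as np
s=readout.read_state(); print({k:np.round(v,3).tolist() for k,v in s.items()})
for n in("scene","top"):
    p,d=viewer.capture(n); np.savez(f"{n}0.npz",p=p,d=d); cv2.imwrite(f"pics/{n}0.png",p[...,::-1]); c=viewer.camera_info(n); print(n,{k:np.round(v,3).tolist() for k,v in c.items()})
E
```

```text
pics
{'time_s': 0.0, 'joint_positions': [57.383, 30.277, 82.157, -0.001, 67.689, -10.228], 'qvel': [0.05, 0.04, -0.046, 0.019, -0.011, 0.15], 'tau': [0.0, -44.004, -17.66, 0.063, 0.058, -0.0], 'position': [0.238, 0.577, 0.222], 'tcp_rot': [[-0.925, 0.381, -0.001], [0.381, 0.925, -0.002], [0.0, -0.002, -1.0]], 'force': [0.461, -0.51, 0.152], 'moment': [-0.079, -0.04, 0.044], 'grasp_force': 0.0, 'opening': 1.001}
scene {'fx': 469.274, 'fy': 469.274, 'cx': 318.938, 'cy': 248.474, 'R': [[0.851, -0.526, 0.003], [-0.297, -0.485, -0.823], [0.434, 0.699, -0.568]], 't': [-0.444, 0.228, 1.001]}
top {'fx': 453.225, 'fy': 453.225, 'cx': 324.363, 'cy': 239.752, 'R': [[0.01, -0.999, -0.03], [-0.987, -0.005, -0.163], [0.163, 0.031, -0.986]], 't': [0.022, 0.54, 0.993]}
```

View pics/scene0.png

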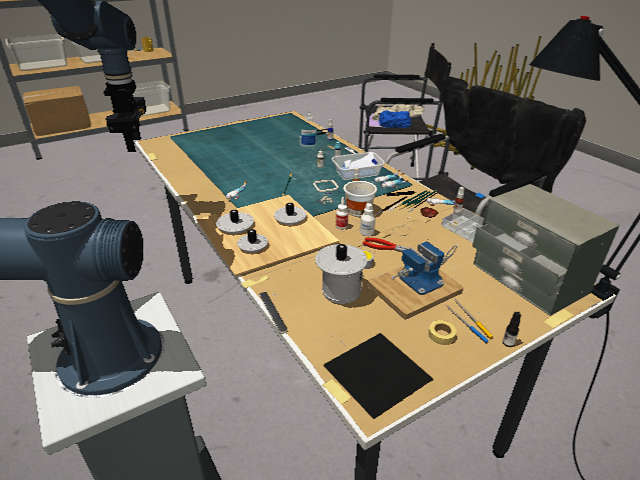

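View pics/top0.png

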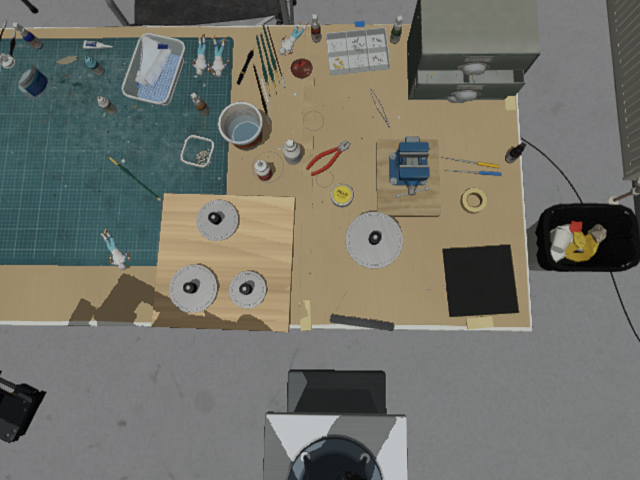

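The scene view shows the washer with its lid at about (342,262), the mat at (378,373), and spare lids at (235,222), (290,212) and (253,242). In the top view the wide lid is at (374,239), the mat at (480,281), and the spares at (217,219), (193,289) and (248,288); the putty tin is at (342,195) and the tape at (474,200).

```bash
cat > h.py <<'E'
import numpy as np, cv2
from rig import viewer
def cam(n):
    c=viewer.camera_info(n); return c,np.array(c["R"]),np.array(c["t"])
def world(n,d):
    c,R,t=cam(n); v,u=np.mgrid[:480,:640]
    P=np.stack([(u-c["cx"])/c["fx"]*d,(v-c["cy"])/c["fy"]*d,d],-1)
    W=(P-t)@R; W[d<=0]=np.nan; return W
def rays(n,uv,z):
    c,R,t=cam(n); uv=np.atleast_2d(uv).astype(float)
    D=np.c_[(uv[:,0]-c["cx"])/c["fx"],(uv[:,1]-c["cy"])/c["fy"],np.ones(len(uv))]@R; C=-R.T@t
    return C+D*((z-C[2])/D[:,2])[:,None]
def tri(uvs):
    A=[];b=[]
    for n,(u,v) in uvs.items():
        c,R,t=cam(n); d=R.T@[(u-c["cx"])/c["fx"],(v-c["cy"])/c["fy"],1]; d/=np.linalg.norm(d)
        M=np.eye(3)-np.outer(d,d); A.append(M); b.append(M@(-R.T@t))
    X=np.linalg.solve(sum(A),sum(b)); return X,[np.linalg.norm(M@X-q)for M,q in zip(A,b)]
def blob(m,seed,r):
    """largest contour of mask near seed"""
    k=np.zeros(m.shape,np.uint8); cv2.circle(k,seed,r,255,-1)
    cs,_=cv2.findContours(m.astype(np.uint8)*k,cv2.RETR_EXTERNAL,cv2.CHAIN_APPROX_NONE)
    return max(cs,key=cv2.contourArea)
E
python3 - <<'E'
from h import *
I={n:np.load(n+"0.npz") for n in("scene","top")}
S={"wide":((374,239),(342,255),36,34,.102),"a":((217,219),(290,214),27,22,.024),"b":((193,289),(235,224),30,24,.024),"c":((248,288),(253,243),25,20,.024)}
Wd={n:world(n,I[n]["d"]) for n in I}
for k,(st,ss,rt,rs,zd) in S.items():
    uv={}
    for n,s,r in(("top",st,rt),("scene",ss,rs)):
        W=Wd[n]; z=W[...,2]; p=I[n]["p"].astype(int)
        # disc: band of heights near median of ring, by depth
        yy,xx=np.mgrid[:480,:640]; near=np.hypot(xx-s[0],yy-s[1])<r
        grey=(p.max(2)-p.min(2)<30)&(p.max(2)>90)
        zm=np.median(z[near&grey&(z>zd-.012)&(z<zd+.012)])
        m=near&(np.abs(z-zm)<.006)
        q=W[m][:,:2]; h=cv2.convexHull(q.astype(np.float32)); (cx,cy),_=cv2.minEnclosingCircle(h)
        el=cv2.minAreaRect(h)
        # colour contour -> ray cast at disc height
        g=(p.max(2)-p.min(2)<35)
        cn=blob(g,s,r)[:,0]; C=rays(n,cn,zm)[:,:2].astype(np.float32); (gx,gy),gr=cv2.minEnclosingCircle(C)
        kn=(p.max(2)<60)&near; kz=z[near&(z>zm+.015)]; kp=W[near&(z>zm+.028)]
        cv=blob(kn,s,r); M=cv2.moments(cv); uv[n]=(M["m10"]/M["m00"],M["m01"]/M["m00"])
        print(k,n,"discz %.4f"%zm,"depthcirc",np.round([cx,cy],4),np.round(el[1],4),"colour",np.round([gx,gy,2*gr],4),"knobtop",np.round(np.nanmax(kz),4),np.round(np.nanmean(kp,0),4),len(kp))
    X,e=tri(uv); print("   knob tri",np.round(X,4),np.round(e,4),uv)
# mat
for n,s in(("top",(480,281)),("scene",(378,373))):
    p=I[n]["p"].astype(int); c=blob(p.max(2)<50,s,65); b=cv2.approxPolyDP(c,6,True)[:,0]; print(n,len(b),np.round(rays(n,b,.004)[:,:2],4).tolist(),np.round(rays(n,b,.004).mean(0),4), "z",np.median(Wd[n][...,2][s[1]-15:s[1]+15,s[0]-15:s[0]+15]))
W=Wd["top"]
for nm,(u,v) in dict(tin=(342,195),tape=(464,200),bottle=(291,151),vise=(410,160),board=(280,250),red=(263,170)).items(): print(nm,np.round(W[v,u],3))
E
```

```text
wide top discz 0.1039 depthcirc [ 0.5318 -0.0822] [0.1207 0.1226] colour [ 0.5368 -0.0881  0.1413] knobtop 0.1412 [ 0.5313 -0.0815  0.1375] 120
wide scene discz 0.1036 depthcirc [ 0.53   -0.0801] [0.1254 0.1217] colour [ 0.5163 -0.1015  0.1763] knobtop 0.1401 [ 0.5299 -0.0826  0.1367] 74
   knob tri [ 0.5318 -0.0823  0.123 ] [0.0003 0.0003] {'top': (374.52272727272725, 237.5681818181818), 'scene': (341.08397932816536, 252.08139534883722)}
a top discz 0.0258 depthcirc [0.5897 0.2813] [0.0979 0.0963] colour [0.5895 0.2808 0.1014] knobtop 0.0655 [0.5891 0.2808 0.0598] 99
a scene discz 0.0260 depthcirc [0.5892 0.2825] [0.0957 0.0981] colour [0.5948 0.2853 0.1299] knobtop 0.063 [0.5885 0.2805 0.0589] 40
   knob tri [0.59   0.2811 0.045 ] [0.0002 0.0002] {'top': (214.76530612244898, 217.8894557823129), 'scene': (289.63513513513516, 208.76126126126124)}
b top discz 0.0259 depthcirc [0.4286 0.3304] [0.1108 0.1105] colour [0.427  0.3294 0.1174] knobtop 0.0637 [0.4285 0.329  0.0593] 106
b scene discz 0.0261 depthcirc [0.4179 0.2894] [0.1105 0.1918] colour [0.4181 0.2967 0.2115] knobtop 0.0648 
[... 287 characters left out ...]
[0.4273 0.2023 0.0598] 104
c scene discz 0.0258 depthcirc [0.4385 0.2297] [0.085  0.1357] colour [0.4422 0.2232 0.152 ] knobtop 0.0648 [0.4259 0.2018 0.0588] 51
   knob tri [0.4272 0.2026 0.0463] [0.0003 0.0003] {'top': (245.636524822695, 288.2836879432624), 'scene': (251.55303030303028, 235.6742424242424)}
top 4 [[0.5363, -0.4065], [0.5259, -0.2525], [0.3727, -0.2635], [0.3834, -0.4184]] [ 0.4546 -0.3352  0.004 ] z nan
scene 4 [[0.5272, -0.2511], [0.3707, -0.2639], [0.3819, -0.4201], [0.5368, -0.4088]] [ 0.4542 -0.336   0.004 ] z nan
tin [ 0.65  -0.014  0.027]
tape [ 0.64  -0.301  0.021]
bottle [0.742 0.104 0.072]
vise [ 0.718 -0.168  0.079]
board [0.52  0.132 0.009]
red [0.698 0.168 0.069]
```

Measurements agree in both views: 
- The wide lid is at (0.5315,-0.082), with its disc top at 0.104.
- lid_100 is spare "a" at (0.590,0.281), about 98 mm across. "b" is about 111 mm and "c" about 84 mm.
- The mat centre is (0.4545,-0.3355).

Moving towards the wide lid's knob.

Request:
send_rows(moves=[[-0.7,-0.66,0,0,0,0],[-0.7,-0.66,0,0,0,0],[-0.7,-0.66,0,0,0,0],[-0.7,-0.66,0,0,0,0],[-0.7,-0.66,0,0,0,0],[-0.7,-0.66,0,0,0,0],[-0.7,-0.66,0,0,0,0],[-0.7,-0.66,0,0,0,0]], grip=1)

```text
time_s: 0.9
position: [0.3368, 0.3594, 0.2225]
tcp_rot: [[-0.925, 0.38, -0.0], [0.38, 0.925, 0.0], [0.0, 0.0, -1.0]]
force: [0.3, -0.9, 0.0]
opening: 0.998
grasp_force: 0.0
```

Request:
send_rows(moves=[[-0.7,-0.66,0,0,0,0],[-0.7,-0.66,0,0,0,0],[-0.7,-0.66,0,0,0,0],[-0.7,-0.66,0,0,0,0],[-0.7,-0.66,0,0,0,0],[-0.7,-0.66,0,0,0,0],[-0.7,-0.66,0,0,0,0],[-0.7,-0.66,0,0,0,0]])

```text
time_s: 1.7
position: [0.4352, 0.141, 0.2223]
tcp_rot: [[-0.925, 0.379, -0.001], [0.379, 0.925, 0.0], [0.001, 0.0, -1.0]]
force: [-0.7, 0.0, 1.0]
opening: 0.999
grasp_force: 0.0
```

Request:
send_rows(moves=[[-0.7,-0.66,0,0,0,0],[-0.7,-0.66,0,0,0,0],[-0.7,-0.66,0,0,0,0],[-0.7,-0.66,0,0,0,0],[-0.7,-0.66,0,0,0,0],[-0.7,-0.66,0,0,0,0],[-0.7,-0.66,0,0,0,0],[-0.7,-0.66,0,0,0,0],[-0.7,-0.66,0,0,0,0],[-0.7,-0.66,0,0,0,0]])

```text
time_s: 2.7
position: [0.5344, -0.0781, 0.2227]
tcp_rot: [[-0.925, 0.379, -0.0], [0.379, 0.925, 0.0], [0.0, 0.0, -1.0]]
force: [-0.5, -0.2, -0.1]
opening: 1.002
grasp_force: 0.0
```

```bash
cat >> h.py <<'E'
def shift(target,pos=None):
    from rig import readout
    s=readout.read_state(); R=np.array(s["tcp_rot"]); d=np.array(target)-(s["position"] if pos is None else pos)
    y=np.deg2rad(67.609); T=np.array([[-np.sin(y),np.cos(y),0],[np.cos(y),np.sin(y),0],[0,0,-1]])
    print("t",s["time_s"],"pos",np.round(s["position"],4),"F",np.round(s["force"],1),"open",s["opening"],s["grasp_force"],"qv",np.abs(s["qvel"]).max(),"roterr",np.round(R-T,3).tolist()); print("shift units",np.round(T.T@d/.25,3))
E
python3 -c "
from h import *
shift([.5315,-.082,.109])"
```

```text
t 2.7 pos [ 0.5344 -0.0781  0.2227] F [-0.5 -0.2 -0.1] open 1.0018332731313448 0.0 qv 0.5087462597012444 roterr [[-0.001, -0.002, -0.0], [-0.002, 0.001, 0.0], [0.0, 0.0, 0.0]]
shift units [ 0.005 -0.019  0.455]
```

Request:
send_rows(moves=[[0.005,-0.019,0.15,0,0,0],[0.005,-0.019,0.3,0,0,0],[0.005,-0.019,0.4,0,0,0],[0.005,-0.019,0.45,0,0,0],[0.005,-0.019,0.45,0,0,0],[0.005,-0.019,0.45,0,0,0],[0.005,-0.019,0.45,0,0,0]])

```text
time_s: 3.4
position: [0.5331, -0.084, 0.1115]
tcp_rot: [[-0.925, 0.381, 0.003], [0.381, 0.925, -0.001], [-0.003, 0.0, -1.0]]
force: [-0.8, -0.0, -0.1]
opening: 1.005
grasp_force: 0.0
```

Request:
send_rows(moves=[[0,0,0,0,0,0],[0,0,0,0,0,0],[0,0,0,0,0,0],[0,0,0,0,0,0],[0,0,0,0,0,0],[0,0,0,0,0,0],[0,0,0,0,0,0],[0,0,0,0,0,0],[0,0,0,0,0,0],[0,0,0,0,0,0]], grip=0)

```text
time_s: 4.4
position: [0.5319, -0.0835, 0.11]
tcp_rot: [[-0.925, 0.381, -0.0], [0.381, 0.925, 0.0], [0.0, 0.0, -1.0]]
force: [0.4, 1.0, -0.8]
opening: 0.29
grasp_force: 30.0
```

```bash
python3 -c "
from h import *
shift([.4545,-.3355,.12])"
```

```text
t 4.4 pos [ 0.5319 -0.0835  0.11  ] F [ 0.4  1.  -0.8] open 0.29008409112670147 29.999898977112025 qv 0.10596915612826897 roterr [[0.0, 0.0, -0.0], [0.0, -0.0, 0.0], [0.0, 0.0, 0.0]]
shift units [-0.098 -1.05  -0.04 ]
```

Request:
send_rows(moves=[[0,0,-0.04,0,0,0],[0,0,-0.12,0,0,0],[0,0,-0.24,0,0,0],[0,-0.1,-0.34,0,0,0],[-0.02,-0.25,-0.36,0,0,0],[-0.04,-0.4,-0.36,0,0,0],[-0.06,-0.55,-0.36,0,0,0],[-0.07,-0.7,-0.36,0,0,0],[-0.08,-0.85,-0.36,0,0,0],[-0.09,-0.95,-0.36,0,0,0],[-0.1,-1.0,-0.36,0,0,0],[-0.1,-1.0,-0.36,0,0,0]])

```text
time_s: 5.6
position: [0.4596, -0.3259, 0.2003]
tcp_rot: [[-0.924, 0.383, 0.001], [0.383, 0.924, -0.001], [-0.001, -0.0, -1.0]]
force: [-0.3, 0.0, -1.0]
opening: 0.29
grasp_force: 30.0
```

Run:
```python
from h import *
shift([.4545,-.3355,.0245])
for n in("scene","top"):
    p,d=viewer.capture(n); np.savez(f"{n}1.npz",p=p,d=d); cv2.imwrite(f"pics/{n}1.png",p[...,::-1])
```

```text
t 5.6 pos [ 0.4596 -0.3259  0.2003] F [-0.3  0.  -1. ] open 0.2896170555844817 29.9997169082053 qv 2.521476908359677 roterr [[0.001, 0.002, 0.001], [0.002, -0.001, -0.001], [-0.001, -0.0, 0.0]]
shift units [ 0.004 -0.043  0.703]
```

View pics/scene1.png

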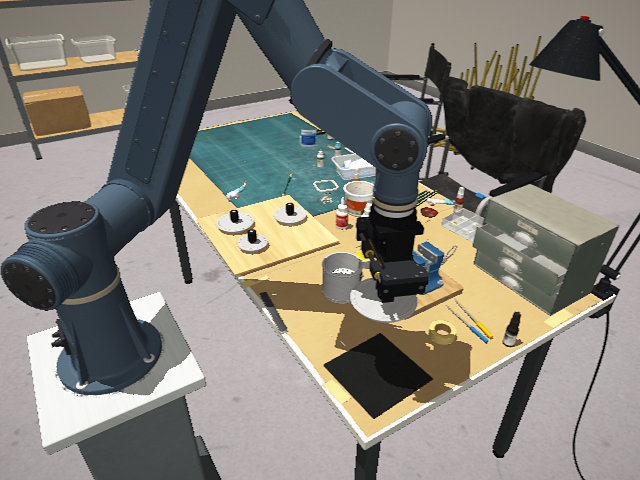

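The lid hangs level in the gripper at about (382,300), clear of everything. The washer stands open at (343,270). Lowering onto the mat.

Request:
send_rows(moves=[[0,-0.05,0.1,0,0,0],[0,-0.05,0.25,0,0,0],[0,-0.05,0.4,0,0,0],[0,-0.05,0.52,0,0,0],[0,-0.05,0.6,0,0,0],[0,-0.05,0.65,0,0,0],[0,-0.05,0.67,0,0,0],[0,-0.05,0.68,0,0,0],[0,-0.05,0.69,0,0,0],[0,-0.05,0.695,0,0,0],[0,-0.05,0.7,0,0,0],[0,-0.05,0.7,0,0,0]])

```text
time_s: 6.9
position: [0.4551, -0.3362, 0.0254]
tcp_rot: [[-0.925, 0.381, 0.0], [0.381, 0.925, -0.001], [-0.001, -0.0, -1.0]]
force: [0.6, 0.2, -1.8]
opening: 0.292
grasp_force: 30.0
```

Request:
send_rows(moves=[[0,0,0.005,0,0,0],[0,0,0.005,0,0,0],[0,0,0.005,0,0,0],[0,0,0.005,0,0,0]])

```text
time_s: 7.3
position: [0.4552, -0.3362, 0.024]
tcp_rot: [[-0.925, 0.381, 0.0], [0.381, 0.925, -0.0], [-0.001, -0.0, -1.0]]
force: [-0.1, -0.0, 0.6]
opening: 0.289
grasp_force: 30.0
```

Request:
send_rows(moves=[[0,0,0.004,0,0,0],[0,0,0.004,0,0,0],[0,0,0.004,0,0,0]])

```text
time_s: 7.6
position: [0.4552, -0.3362, 0.024]
tcp_rot: [[-0.925, 0.381, 0.001], [0.381, 0.925, -0.001], [-0.001, -0.001, -1.0]]
force: [-1.2, 0.9, 6.7]
opening: 0.291
grasp_force: 30.0
```

Request:
send_rows(moves=[[0,0,0,0,0,0],[0,0,0,0,0,0],[0,0,0,0,0,0],[0,0,0,0,0,0],[0,0,0,0,0,0],[0,0,0,0,0,0],[0,0,0,0,0,0],[0,0,-0.1,0,0,0],[0,0,-0.3,0,0,0],[0,0,-0.5,0,0,0],[0,0,-0.7,0,0,0],[0,0,-0.8,0,0,0]], grip=1)

```text
time_s: 8.8
position: [0.4564, -0.3373, 0.2275]
tcp_rot: [[-0.925, 0.381, 0.005], [0.381, 0.925, -0.006], [-0.007, -0.003, -1.0]]
force: [0.1, -1.6, -0.2]
opening: 1.001
grasp_force: 0.0
```

Run:
```python
from h import *
shift([.59,.281,.22])
for n in("scene","top"):
    p,d=viewer.capture(n); np.savez(f"{n}2.npz",p=p,d=d); cv2.imwrite(f"pics/{n}2.png",p[...,::-1])
```

```text
t 8.8 pos [ 0.4564 -0.3373  0.2275] F [ 0.1 -1.6 -0.2] open 1.0007562532629517 0.0 qv 31.284367309678156 roterr [[-0.0, -0.0, 0.005], [-0.0, 0.0, -0.006], [-0.007, -0.003, 0.0]]
shift units [0.448 2.49  0.03 ]
```

View pics/scene2.png

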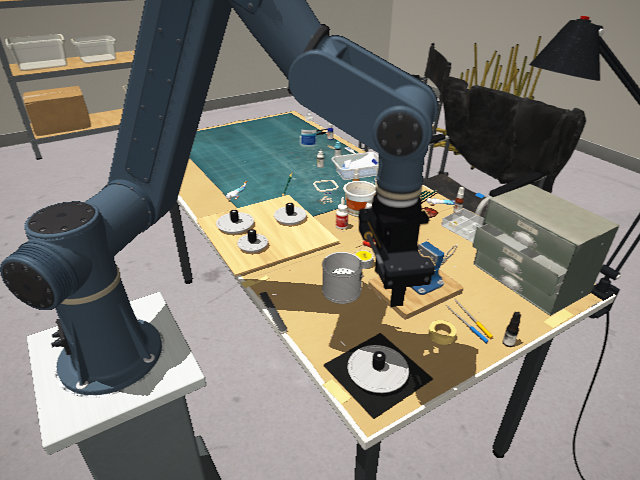

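The wide lid lies flat in the middle of the mat at (380,368), knob up. The washer is unmoved. Heading for lid_100, and I'll measure the washer mouth once the arm is out of the way.

Request:
send_rows(moves=[[0.15,0.83,0,0,0,0],[0.15,0.83,0,0,0,0],[0.15,0.83,0,0,0,0],[0.15,0.83,0,0,0,0],[0.15,0.83,0,0,0,0],[0.15,0.83,0,0,0,0]])

```text
time_s: 9.5
position: [0.4988, -0.1277, 0.2217]
tcp_rot: [[-0.926, 0.377, -0.002], [0.377, 0.926, 0.001], [0.003, -0.0, -1.0]]
force: [0.1, -0.3, 0.4]
opening: 1.003
grasp_force: 0.0
```

Request:
send_rows(moves=[[0.15,0.83,0,0,0,0],[0.15,0.83,0,0,0,0],[0.15,0.83,0,0,0,0],[0.15,0.83,0,0,0,0],[0.15,0.83,0,0,0,0],[0.15,0.83,0,0,0,0]])

```text
time_s: 10.1
position: [0.5442, 0.0763, 0.2221]
tcp_rot: [[-0.925, 0.379, -0.001], [0.379, 0.925, -0.001], [0.0, -0.001, -1.0]]
force: [0.1, -0.6, 0.4]
opening: 0.998
grasp_force: 0.0
```

Request:
send_rows(moves=[[0.142,0.828,0,0,0,0],[0.142,0.828,0,0,0,0],[0.142,0.828,0,0,0,0],[0.142,0.828,0,0,0,0],[0.142,0.828,0,0,0,0],[0.142,0.828,0,0,0,0],[0.142,0.828,0,0,0,0],[0.142,0.828,0,0,0,0]])

```text
time_s: 10.9
position: [0.5899, 0.2783, 0.2226]
tcp_rot: [[-0.923, 0.384, -0.001], [0.384, 0.923, -0.001], [0.001, -0.002, -1.0]]
force: [-0.3, -0.3, -0.3]
opening: 0.999
grasp_force: 0.0
```

Run:
```python
from h import *
shift([.59,.281,.032])
for n in("scene","top"):
    p,d=viewer.capture(n); np.savez(f"{n}3.npz",p=p,d=d)
    W=world(n,d); z=W[...,2]; xy=W[...,:2]
    m=(np.hypot(xy[...,0]-.5318,xy[...,1]+.0822)<.065)
    zr=np.median(z[m&(z>.083)&(z<.1)]); 
    q=xy[m&(abs(z-zr)<.004)].astype(np.float32); (cx,cy),r=cv2.minEnclosingCircle(q)
    A=np.c_[2*q,np.ones(len(q))]; s=np.linalg.lstsq(A,(q**2).sum(1),rcond=None)[0]
    print(n,"rim z",zr,"n",len(q),"enc",cx,cy,2*r,"LSQ",s[:2],2*np.sqrt(s[2]+s[0]**2+s[1]**2))
    ml=np.hypot(xy[...,0]-.4545,xy[...,1]+.3355)<.08; e=ml&(z>.012)&(z<.024); q=xy[e].astype(np.float32); print(" mat lid z",np.median(z[e]),cv2.minEnclosingCircle(q))
    cv2.imwrite(f"pics/{n}3.png",cv2.resize(p[150:350,300:540] if n=="top" else p[210:330,270:430],None,fx=3,fy=3,interpolation=2)[...,::-1])
```

```text
t 10.9 pos [0.5899 0.2783 0.2226] F [-0.3 -0.3 -0.3] open 0.9994528450716677 0.0 qv 0.38987938913805986 roterr [[0.001, 0.003, -0.001], [0.003, -0.001, -0.001], [0.001, -0.002, 0.0]]
shift units [0.004 0.01  0.762]
scene rim z 0.08806486310005217 n 268 enc 0.5340247750282288 -0.08136674761772156 0.10194563120603561 LSQ [ 0.53423957 -0.08223544] 0.09225377134869839
 mat lid z 0.017433480528146507 ((0.4529014229774475, -0.33425286412239075), 0.0636398196220398)
top rim z 0.08872988151823016 n 348 enc 0.5355374217033386 -0.08310053497552872 0.09938418120145798 LSQ [ 0.53506788 -0.08293551] 0.0932107806848768
 mat lid z 0.017779766289515962 ((0.4541079103946686, -0.3366616666316986), 0.06221252307295799)
```

View pics/top3.png

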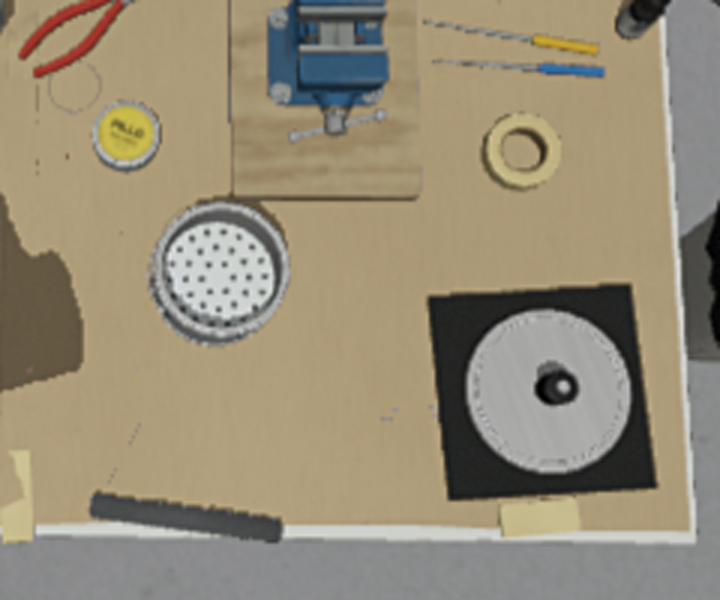

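The washer is open and upright at (220,270) in the crop. The mat lid lies centred at (550,390), and the tin and tape are undisturbed. The rim-ring fits give a washer centre of (0.5347,-0.0826), 92.7 mm mean diameter, rim height about 0.089, all as they should be. Grasping lid_100.

Request:
send_rows(moves=[[0,0,0.15,0,0,0],[0,0,0.33,0,0,0],[0,0,0.5,0,0,0],[0,0,0.63,0,0,0],[0,0,0.72,0,0,0],[0,0,0.76,0,0,0],[0,0,0.76,0,0,0],[0,0,0.76,0,0,0],[0,0,0.76,0,0,0]])

```text
time_s: 11.9
position: [0.5912, 0.2815, 0.0347]
tcp_rot: [[-0.925, 0.381, 0.003], [0.381, 0.925, 0.001], [-0.003, 0.002, -1.0]]
force: [-0.0, -0.1, -0.0]
opening: 0.998
grasp_force: 0.0
```

Request:
send_rows(moves=[[0,0,0,0,0,0],[0,0,0,0,0,0],[0,0,0,0,0,0],[0,0,0,0,0,0],[0,0,0,0,0,0],[0,0,0,0,0,0],[0,0,0,0,0,0],[0,0,0,0,0,0],[0,0,0,0,0,0],[0,0,0,0,0,0]], grip=0)

```text
time_s: 12.9
position: [0.5899, 0.2813, 0.0327]
tcp_rot: [[-0.925, 0.381, 0.0], [0.381, 0.925, 0.0], [-0.0, 0.0, -1.0]]
force: [-0.2, 0.1, -0.5]
opening: 0.291
grasp_force: 30.0
```

Request:
send_rows(moves=[[0,0,-0.04,0,0,0],[0,0,-0.15,0,0,0],[0,0,-0.3,0,0,0],[0,0,-0.45,0,0,0],[0,0,-0.6,0,0,0],[0,0,-0.7,0,0,0],[0,0,-0.7,0,0,0],[0,0,-0.7,0,0,0],[0,0,-0.7,0,0,0]])

```text
time_s: 13.8
position: [0.5884, 0.2808, 0.206]
tcp_rot: [[-0.925, 0.381, -0.004], [0.381, 0.925, -0.001], [0.003, -0.002, -1.0]]
force: [0.0, -0.2, -0.4]
opening: 0.285
grasp_force: 30.0
```

Run:
```python
from h import *
shift([.5347,-.0826,.2])
def lsq(q):
    A=np.c_[2*q,np.ones(len(q))]; s=np.linalg.lstsq(A,(q**2).sum(1),rcond=None)[0]; return np.round([*s[:2],2*np.sqrt(s[2]+s[0]**2+s[1]**2)],4)
def hullfit(n,W,c,r,z0,h=.006):
    z=W[...,2]; m=(np.hypot(W[...,0]-c[0],W[...,1]-c[1])<r)&(abs(z-z0)<h)
    cs=np.argwhere(m)[:,::-1].astype(np.int32); hull=cv2.convexHull(cs)[:,0]
    return len(cs),round(float(np.median(z[m])),4),lsq(rays(n,hull,z0)[:,:2])
for n in("scene","top"):
    p,d=viewer.capture(n); np.savez(f"{n}4.npz",p=p,d=d); cv2.imwrite(f"pics/{n}4.png",p[...,::-1])
    W3=world(n,np.load(n+"3.npz")["d"]); W0=world(n,np.load(n+"0.npz")["d"]); W4=world(n,d)
    print(n,"washer",hullfit(n,W3,(.535,-.083),.06,.0885),"lid0",hullfit(n,W0,(.59,.281),.055,.0258),"matlid",hullfit(n,W3,(.4545,-.336),.07,.0177),"held",hullfit(n,W4,(.59,.281),.055,.195,.008))
```

```text
t 13.8 pos [0.5884 0.2808 0.206 ] F [ 0.  -0.2 -0.4] open 0.284825887960009 29.9999008490704 qv 0.8834414133848224 roterr [[0.0, 0.0, -0.004], [0.0, -0.0, -0.001], [0.003, -0.002, 0.0]]
shift units [-0.355 -1.426  0.024]
scene washer (300, 0.0879, array([ 0.5334, -0.0836,  0.1006])) lid0 (378, 0.026, array([0.5885, 0.2818, 0.1013])) matlid (2081, 0.0174, array([ 0.4527, -0.3358,  0.124 ])) held (392, 0.1991, array([0.5885, 0.2821, 0.1067]))
top washer (378, 0.0887, array([ 0.5351, -0.083 ,  0.0986])) lid0 (1213, 0.0258, array([0.5899, 0.2812, 0.0993])) matlid (2161, 0.0178, array([ 0.4539, -0.3365,  0.1233])) held (234, 0.1991, array([0.5598, 0.2844, 0.0513]))
```

View pics/scene4.png

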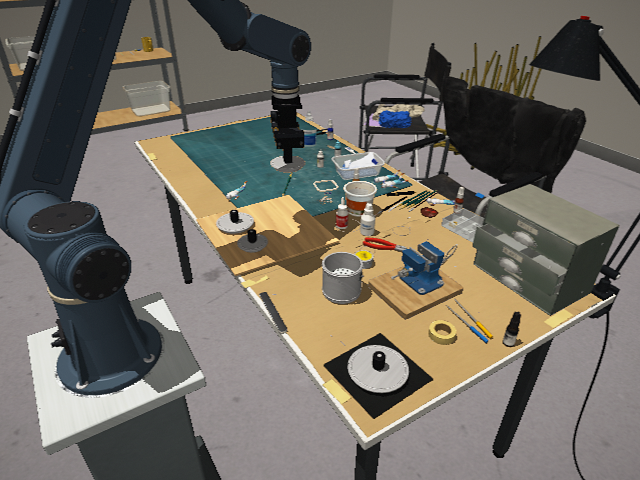

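lid_100 hangs level in the gripper at about (288,163). The other two spares are still at (236,220) and (252,240). Carrying it over the washer; combining the views and correcting for the small camera bias, the TCP target is (0.5357,-0.083).

Request:
send_rows(moves=[[-0.02,-0.08,0,0,0,0],[-0.05,-0.2,0,0,0,0],[-0.085,-0.34,0,0,0,0],[-0.12,-0.48,0,0,0,0],[-0.15,-0.6,0,0,0,0],[-0.177,-0.715,0,0,0,0]])

```text
time_s: 14.5
position: [0.5617, 0.0977, 0.2064]
tcp_rot: [[-0.924, 0.381, -0.003], [0.381, 0.924, -0.0], [0.002, -0.001, -1.0]]
force: [-0.0, 0.1, -1.4]
opening: 0.285
grasp_force: 30.0
```

Request:
send_rows(moves=[[-0.035,-0.14,0,0,0,0],[-0.07,-0.28,0,0,0,0],[-0.1,-0.42,0,0,0,0],[-0.13,-0.54,0,0,0,0],[-0.155,-0.63,0,0,0,0],[-0.17,-0.69,0,0,0,0],[-0.177,-0.714,0,0,0,0],[-0.177,-0.714,0,0,0,0],[-0.177,-0.714,0,0,0,0],[-0.177,-0.714,0,0,0,0],[-0.177,-0.714,0,0,0,0],[-0.177,-0.714,0,0,0,0]])

```text
time_s: 15.7
position: [0.5356, -0.0821, 0.2079]
tcp_rot: [[-0.925, 0.38, 0.0], [0.38, 0.925, 0.0], [-0.0, 0.0, -1.0]]
force: [-0.0, -0.2, -1.2]
opening: 0.288
grasp_force: 30.0
```

```bash
python3 -c "
from h import *
shift([.5357,-.083,.117])"
```

```text
t 15.7 pos [ 0.5356 -0.0821  0.2079] F [-0.  -0.2 -1.2] open 0.2878259301921582 29.999910104088485 qv 0.23578272037094797 roterr [[-0.0, -0.001, 0.0], [-0.001, 0.0, 0.0], [-0.0, 0.0, 0.0]]
shift units [-0.002 -0.003  0.363]
```

Request:
send_rows(moves=[[0,0,0.05,0,0,0],[0,0,0.13,0,0,0],[0,0,0.22,0,0,0],[0,0,0.3,0,0,0],[0,0,0.34,0,0,0],[0,0,0.36,0,0,0],[0,0,0.37,0,0,0],[0,0,0.37,0,0,0],[0,0,0.37,0,0,0],[0,0,0.37,0,0,0],[0,0,0.37,0,0,0]])

```text
time_s: 16.8
position: [0.5359, -0.0829, 0.1159]
tcp_rot: [[-0.925, 0.381, 0.001], [0.381, 0.925, -0.0], [-0.001, 0.0, -1.0]]
force: [0.1, 0.0, -1.2]
opening: 0.287
grasp_force: 30.0
```

Run:
```python
from h import *
shift([.5357,-.083,.1015])
for n in("scene","top"):
    p,d=viewer.capture(n); np.savez(f"{n}5.npz",p=p,d=d)
    if n=="scene": cv2.imwrite("pics/scene5.png",cv2.resize(p[200:320,260:420],None,fx=4,fy=4,interpolation=2)[...,::-1])
```

```text
t 16.8 pos [ 0.5359 -0.0829  0.1159] F [ 0.1  0.  -1.2] open 0.2869393451784477 29.999907463788986 qv 0.15514300030195555 roterr [[-0.0, -0.0, 0.001], [-0.0, 0.0, -0.0], [-0.001, 0.0, 0.0]]
shift units [ 0.001 -0.001  0.058]
```

View pics/scene5.png

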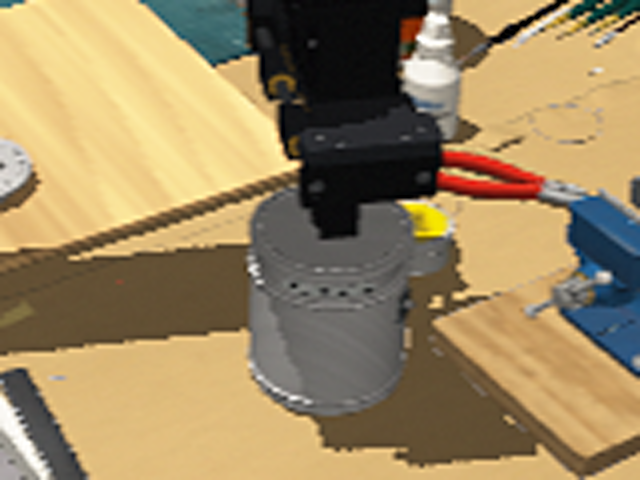

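The lid hovers centred over the mouth: the disc spans columns 248–412 of the crop and the washer 248–408, so they agree within about 1 mm. Inserting slowly.

Request:
send_rows(moves=[[0,0,0.008,0,0,0],[0,0,0.016,0,0,0],[0,0,0.024,0,0,0],[0,0,0.03,0,0,0],[0,0,0.03,0,0,0]])

```text
time_s: 17.4
position: [0.5353, -0.0827, 0.1074]
tcp_rot: [[-0.925, 0.381, -0.001], [0.381, 0.925, 0.0], [0.001, -0.0, -1.0]]
force: [0.2, -0.7, -0.4]
opening: 0.286
grasp_force: 30.0
```

No force, and the plug is 3 mm inside. Continuing down.

Request:
send_rows(moves=[[0,0,0.006,0,0,0],[0,0,0.012,0,0,0],[0,0,0.018,0,0,0],[0,0,0.024,0,0,0],[0,0,0.024,0,0,0],[0,0,0.024,0,0,0]])

```text
time_s: 18.0
position: [0.5355, -0.0828, 0.1017]
tcp_rot: [[-0.925, 0.381, -0.0], [0.381, 0.925, 0.0], [0.0, 0.0, -1.0]]
force: [0.1, -0.2, -0.8]
opening: 0.287
grasp_force: 30.0
```

Request:
send_rows(moves=[[0,0,0.004,0,0,0],[0,0,0.004,0,0,0],[0,0,0.004,0,0,0]])

```text
time_s: 18.3
position: [0.5355, -0.0828, 0.1008]
tcp_rot: [[-0.925, 0.381, -0.0], [0.381, 0.925, -0.0], [0.0, -0.0, -1.0]]
force: [-0.6, -0.2, -0.6]
opening: 0.285
grasp_force: 30.0
```

Request:
send_rows(moves=[[0,0,0.003,0,0,0],[0,0,0.003,0,0,0],[0,0,0.003,0,0,0]])

```text
time_s: 18.6
position: [0.5356, -0.0828, 0.1007]
tcp_rot: [[-0.925, 0.381, 0.0], [0.381, 0.925, -0.0], [-0.0, 0.0, -1.0]]
force: [-1.1, 0.6, 5.7]
opening: 0.289
grasp_force: 30.0
```

The lid is seated: contact force 5.7 N at the expected height of 0.1007. Releasing and retreating upward.

Request:
send_rows(moves=[[0,0,0,0,0,0],[0,0,0,0,0,0],[0,0,0,0,0,0],[0,0,0,0,0,0],[0,0,0,0,0,0],[0,0,0,0,0,0],[0,0,0,0,0,0],[0,0,-0.1,0,0,0],[0,0,-0.25,0,0,0],[0,0,-0.4,0,0,0],[0,0,-0.5,0,0,0],[0,0,-0.5,0,0,0]], grip=1)

```text
time_s: 19.8
position: [0.5381, -0.0836, 0.2291]
tcp_rot: [[-0.925, 0.381, 0.008], [0.381, 0.925, -0.003], [-0.009, 0.0, -1.0]]
force: [0.2, -0.4, -0.3]
opening: 0.999
grasp_force: 0.0
```

Request:
send_rows(moves=[[0.1,0.6,0,0,0,0],[0.1,0.6,0,0,0,0],[0.1,0.6,0,0,0,0],[0.1,0.6,0,0,0,0],[0.1,0.6,0,0,0,0],[0.1,0.6,0,0,0,0],[0.1,0.6,0,0,0,0]])

```text
time_s: 20.5
position: [0.5692, 0.064, 0.2246]
tcp_rot: [[-0.924, 0.383, -0.001], [0.383, 0.924, -0.0], [0.001, -0.001, -1.0]]
force: [-0.1, 1.0, -0.3]
opening: 0.998
grasp_force: 0.0
```

Run:
```python
from h import *
shift([.5357,-.083,.22])
for n in("scene","top"):
    p,d=viewer.capture(n); W=world(n,d); z=W[...,2]
    r=np.hypot(W[...,0]-.535,W[...,1]+.083); m=(r<.047)&(r>.02)&(z>.085)
    A=np.c_[W[m][:,:2]-[.535,-.083],np.ones(m.sum())]; print(n,m.sum(),"disc plane slope xy, z:",np.round(np.linalg.lstsq(A,z[m],rcond=None)[0],4))
    if n=="scene": cv2.imwrite("pics/scene6.png",p[...,::-1])
```

```text
t 20.5 pos [0.5692 0.064  0.2246] F [-0.1  1.  -0.3] open 0.9981561342492749 0.0 qv 0.3167509489770961 roterr [[0.001, 0.002, -0.001], [0.002, -0.001, -0.0], [0.001, -0.001, 0.0]]
shift units [-0.1   -0.595  0.018]
scene 543 disc plane slope xy, z: [0.0083 0.0172 0.0936]
top 1189 disc plane slope xy, z: [ 0.0008 -0.004   0.0938]
```

View pics/scene6.png

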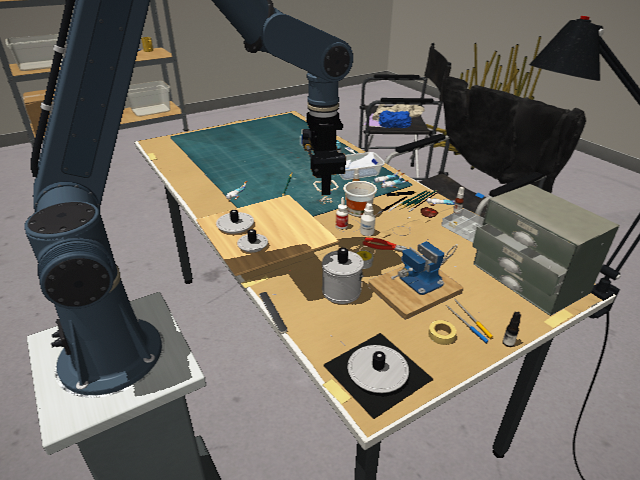

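The washer at (343,272) is closed with lid_100, level, with its disc top at about 0.094 as expected. The wide lid is on the mat at (380,368), the other two spares are in place at (236,220) and (252,240), and the arm is clear. Handing in.

```bash
python3 -c "
from rig import ticket
print(ticket.hand_in())"
```

```text
the job is handed in; nothing more can be done
None
```

The 124 mm lid lies flat, knob up, on the rubber mat and the 100 mm lid closes the washer, level and fully down; the job was handed in at about 20.6 s, with no verdict returned.

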